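# Lock the drum of a fraction collector for moving

## Robot

A 6-joint arm with a two-finger parallel gripper is mounted at the origin on the work surface. World frame = base frame: x ahead of the robot, y to its left, z up, the work surface at z = 0. Lengths are in m, angles in rad, forces in N, time in s.
With the tool pointing down it reaches from about 0.35 to 0.975 m from the base axis. Payload 4.9 kg.
Tool frame: the origin (TCP) lies at the very end of the fingers, on their centre line; the grasp point (between the pads) lies 19 mm behind it; z points along the fingers, y is the line along which they close (so a half turn about z gives the same grasp; the last joint's range is limited). The gripper opens to 85 mm and grips with 20 to 120 N. Pads are 22 mm wide; open, the fingers measure 114 mm over their backs; the gripper's body (76 mm by 85 mm) begins 54 mm behind the grasp point. The pads swing forward as they close: fully open they stand 13 mm farther back than shut.
Start: joints at [-1.372, 0.053, 1.613, -0, 1.476, -0.119], TCP at [0.195, -0.594, 0.231] pointing down, gripper open.
Joint ranges: [-3.01, 3.01], [-1.01, 2.22], [0.06, 2.58], [-1.02, 4.17], [0.09, 2.62], [-3.14, 3.14]. Speed limits (rad/s): [2.57, 2.57, 3.14, 3.14, 3.14, 3.14].

## Interface

Orientations are given as a rotation vector (axis times angle).
In Python, from station import * gives the robot as it stands.
- The arm moves only by the shell command python3 -m crank 'ROWS' [OPENING] [FORCE]. ROWS is JSON, a list of rows, each an object with "offset": the shift along the tool's x, y, z in m, a list of three; "twist": the turn, a rotation vector about the tool's x, y, z in degrees, a list of three. In form: [{"offset": [x, y, z], "twist": [rx, ry, rz]}, ...]. A call has 1 to 20 rows; each row is the pose to reach, as a shift and turn from the pose commanded when the call began, along the tool's axes at that moment; what a row does not reach only later rows make up. A row lasts 1/8 s, in which the tool goes at most 62.5 mm and 10.7 degrees, less where a joint would pass 70% of its speed; a pose out of reach is approached as far as the arm can. A call with a gripper value outside its range is refused whole. OPENING is the opening, from 0 (shut) to 1 (fully open), set as the call begins (- or left out, the last holds). The fingers move at their own pace and stop on an object; FORCE is the grip in N (left out, the last holds). Time passes only in rows, so rows that repeat a pose let the fingers close. It gives the time, the measured TCP pose, the force, the opening and the grip force at its end, in the units of the state.
- get_obs(): the state, without advancing time (a new reading comes with each control period).
- get_image(name): name is "scene" or "top" or "wrist"; returns the picture (480x640x3 uint8, red, green, blue); there is no depth.
- get_calibration(name): a dict with "intrinsics" (3x3 intrinsics, pixels), "world_from_camera" (4x4, takes a point from camera to world coordinates); the wrist camera has in their place "tool_from_camera" (4x4, takes a point from camera to tool coordinates, whose origin is the TCP and whose axes are the flange's). Camera axes: x right, y up, looking along -z (the intrinsics and any distortion apply to the point x, -y, -z); pixel columns grow to the right and rows downward; lengths in m; the calibration is good to about 2 mm. The wrist camera is an equidistant fisheye: a pixel r from the principal point sees the ray r / f radians off the axis. A picture is of the moment at which its call begins: read the wrist's pose just before it. get_calibration takes no time and is no camera call.
- finish_job(): hands the job in; it is judged then, once.
Trained networks look in the newest picture that a camera, given by its name, has taken for a name from the list of things; names that differ only in an ending like _2 or _b are one class to them, and where a whole thing is asked for, a point or a joint stands for the part that bears it (a point fixed in the world has none). Each returns a list of dicts, best first, with "confidence" (0 to 1); they miss things now and then, are a little off and sometimes report something else, mostly with a low value. They report only what shows in the picture. A call takes as long as a camera call.
- cut_out(query, camera): "region" (480x640 bool, what is visible of it) and "rect" ([centre column, centre row, width, height] in pixels, round what is visible of it).
The state is a dict: "t": time; "q": joint angles; "dq": joint speeds; "effort": joint torques, N m; "tool_pos": TCP position; "tool_rot": TCP orientation; "contact_force": force on the tool from outside, world axes, zero at the start; "wrist_torque": the same for the moment, N m; "opening": finger opening in m; "grip_force": force on a finger pad.
Only numpy, scipy, OpenCV 4.12 (cv2) and the standard library are available. Lean on these libraries where they do the work, as an engineer would, in place of code of your own. Each camera call takes 0.05 s, during which the arm holds its last target. There are 200 camera calls.

## Task

The emptied fraction collector is about to be moved to another bench, so lock its drum: pushing one of the drum's fins with a fingertip, turn the drum until the slot in its base flange faces the steel lock bar on the deck, then push the bar by its thumb tab all the way home into the slot. Only push things round and along: the drum rests loosely on its spindle and must not be lifted, and the vial, jar, stopper and the other loose things around must stay where they stand.

Things in the scene. Friction and masses are not known exactly. Their poses are not given: they have to be found in the camera images.
- collector: Fraction collector, a cream instrument case on the bench, 350 mm deep (x, -190 to +160 mm), 430 mm wide (y, +-215 mm). Origin on the bench; x points from the keypad slope at the front to the back, z up. It does not move. Its flat deck is 110 mm above the bench; on it stand the drum, its upright turning axis at x = 0, y = -60 mm, and the lock bar, along the line x = 0 on the +y side.
- drum: The empty cream drum on the deck. Origin on its turning axis, 110 mm above the bench; its own y axis points to the slot. Base flange 260 mm across, its top 130 mm above the bench; drum wall on it 190 mm across, top 175 mm above the bench. It turns either way without stop, 1 to 2 N at a fin, and stays where it is left. It only rests on its spindle (0.6 to 1.3 kg).
- drum_slot (a point): Middle of the mouth of the one slot in the flange's rim, at the flange's top face (130 mm above the bench), 130 mm from the axis. Cut radially right through the 12 mm flange: 30 mm deep, 20 mm wide, parallel sides, 4 mm chamfers at the mouth; the dark bearing plate shows through it.
- fin1 (a point): Top edge of fin 1 of the drum, 45 degrees anticlockwise (from above) of the slot; the point is 110 mm from the axis, 165 mm above the bench. An upright rib on the flange, 8 mm thick, reaching from the drum wall (95 mm from the axis) to 124 mm. Between the four fins the flange is bare, 35 mm wide from wall to rim.
- fin2 (a point): Top edge of fin 2 of the drum, 135 degrees anticlockwise (from above) of the slot; the point is 110 mm from the axis, 165 mm above the bench. An upright rib on the flange, 8 mm thick, reaching from the drum wall (95 mm from the axis) to 124 mm. Between the four fins the flange is bare, 35 mm wide from wall to rim.
- fin3 (a point): Top edge of fin 3 of the drum, 225 degrees anticlockwise (from above) of the slot; the point is 110 mm from the axis, 165 mm above the bench. An upright rib on the flange, 8 mm thick, reaching from the drum wall (95 mm from the axis) to 124 mm. Between the four fins the flange is bare, 35 mm wide from wall to rim.
- fin4 (a point): Top edge of fin 4 of the drum, 315 degrees anticlockwise (from above) of the slot; the point is 110 mm from the axis, 165 mm above the bench. An upright rib on the flange, 8 mm thick, reaching from the drum wall (95 mm from the axis) to 124 mm. Between the four fins the flange is bare, 35 mm wide from wall to rim.
- bar_nose (a point): Tip of the lock bar's rounded nose, at its top face, 128 mm above the bench. The flat steel bar is 12 mm wide, 8 mm thick, 107 mm long, level with the flange, and points straight at the drum's axis; drawn out, its nose is 18 mm outside the flange's rim.
- bar_tab (a point): Middle of the outer face (away from the drum) of the bar's upright thumb tab: 30 mm wide, 8 mm thick, 128 to 156 mm above the bench, the point 142 mm. Push this face towards the drum's axis to slide the bar in; the bar itself runs on 11 mm outwards below it. Seen from the axis, the tab stands in the direction to which the slot has to point.
- lock_bar (a joint): How far the lock bar is pushed in, m: 0 drawn out, 0.044 fully home at a hard stop, nose 26 mm inside the slot, tab close to the strap. Its nose meets the rim at 0.018 and enters only at the slot, 4 mm to spare each side; rounded nose and chamfers centre the drum if it is a few mm out. About 2 N of friction; it stays where it is left.
- strap (a point): Top edge, on the tab's side, of the outer of the two steel keeper straps that hold the bar down in its aluminium rail: 34 mm wide, 134 mm above the bench, fixed to the deck.
- head_post (a point): Top of the drop-head post at the back of the deck, 20 mm thick with a 26 mm black block at the top, 216 mm above the bench; its arm is swung out, away from the drum. Fixed; not part of the job.
- vial_mid (a point): Bystander: clear glass vial, 22 mm across, 48 mm tall, on the collector's deck beside the lock bar. Point on its axis 24 mm above its underside.
- jar_mid (a point): Bystander: amber glass jar with black cap, 38 mm across, 42 mm tall, on the deck on the other side of the lock bar. Point on its axis 21 mm above its underside.
- stopper_mid (a point): Bystander: black rubber stopper, 30 mm across, 24 mm tall, on the deck's front corner on the drum's side. Point on its axis 12 mm above its underside.
- tube_rack_mid (a point): Bystander: white rack of test tubes on the bench, 240 x 65 mm, 97 mm tall. Point on its axis 30 mm above its underside.
- reagent_mid (a point): Bystander: clear reagent bottle on the bench, 72 mm across, 150 mm tall. Point on its axis 70 mm above its underside.
- beaker_mid (a point): Bystander: glass beaker on the bench, 72 mm across, 95 mm tall. Point on its axis 45 mm above its underside.
- wash_mid (a point): Bystander: white wash bottle on the bench, 60 mm across, 130 mm tall. Point on its axis 60 mm above its underside.

How it is judged:
By the outcome, as a careful person would: the job done as asked, in the order asked, and still so for the second after the job is handed in, with the robot touching nothing.
It also fails if it takes over 72 s, if anything falls off the work surface, if the arm or the gripper's body presses on something with over 40 N, if the wrist force passes 120 N, or if a joint passes its speed limit or range.

## Working session

There is one attempt and no reset: what is moved stays moved. The work goes in short steps, Python scripts to look and compute and a shell command to move; the robot and the scene stay as the last step left them, time stands still between calls to the robot, and variables do not carry over. Pictures are saved under pics/ and viewed, at most 10 in all, crops included, and the job is handed in when it is done.

```bash
mkdir -p pics; python3 - <<'E'
from station import *
import cv2,numpy as np
for n in ("scene","top"):
    im=get_image(n); cv2.imwrite(f"pics/{n}0.png",im[:,:,::-1])
    c=get_calibration(n); print(n,c)
o=get_obs(); print(o)
print(get_calibration("wrist"))
E
```

```text
scene {'intrinsics': array([[550.78487424,   0.        , 323.33688535],
       [  0.        , 550.78487424, 238.13359578],
       [  0.        ,   0.        ,   1.        ]]), 'world_from_camera': array([[-0.45275488, -0.55154516,  0.70057902,  1.42361618],
       [ 0.89163227, -0.28201781,  0.35420031,  0.46455098],
       [ 0.00221829,  0.78502477,  0.6194604 ,  0.93037549],
       [ 0.        ,  0.        ,  0.        ,  1.        ]])}
top {'intrinsics': array([[578.13736518,   0.        , 311.90460478],
       [  0.        , 578.13736518, 242.90091612],
       [  0.        ,   0.        ,   1.        ]]), 'world_from_camera': array([[-0.00344313,  0.99168946, -0.12860856,  0.36873977],
       [-0.99990248, -0.00167356,  0.01386486,  0.01219721],
       [ 0.0135344 ,  0.12864376,  0.99159851,  1.53295242],
       [ 0.        ,  0.        ,  0.        ,  1.        ]])}
{'t': 0.1, 'q': array([-1.37202321e+00,  5.33317443e-02,  1.61417338e+00,  1.09445477e-05,
        1.47603662e+00, -1.19014373e-01]), 'dq': array([ 0.00025034, -0.00084122, -0.00314572, -0.00099505, -0.00116351,
    
[... 289 characters left out ...]
rce': array([-0.29747235, -0.23000794,  0.47603316]), 'wrist_torque': array([-0.00402036, -0.03086257, -0.02364014]), 'grip_force': 0.0, 'opening': 0.08525584701551117}
{'intrinsics': array([[371.64829954,   0.        , 318.07924771],
       [  0.        , 371.64829954, 240.2282073 ],
       [  0.        ,   0.        ,   1.        ]]), 'tool_from_camera': array([[ 8.02904469e-04,  9.65543774e-01,  2.60239457e-01,
         6.66129409e-02],
       [ 9.99999613e-01, -6.81889310e-04, -5.55296964e-04,
         2.89128506e-05],
       [-3.58709022e-04,  2.60239802e-01, -9.65543949e-01,
        -1.42940067e-01],
       [ 0.00000000e+00,  0.00000000e+00,  0.00000000e+00,
         1.00000000e+00]])}
```

View pics/top0.png

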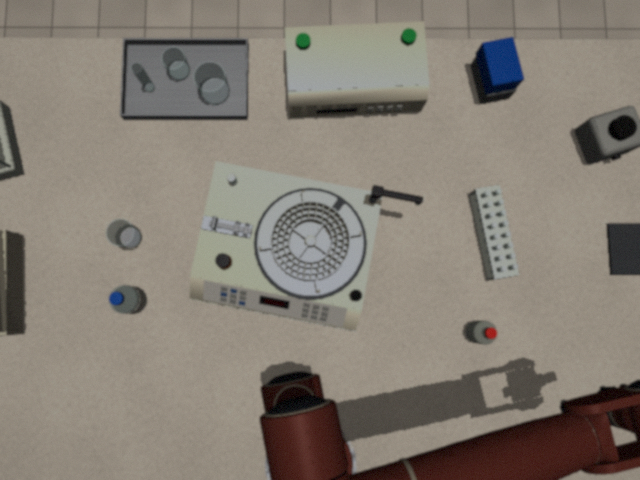

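View pics/scene0.png

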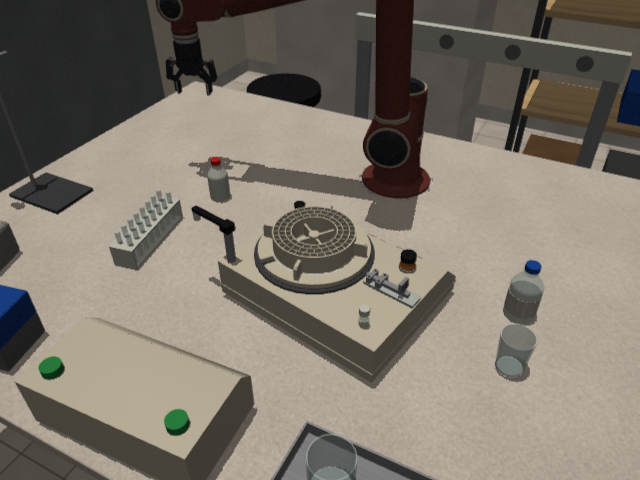

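The top view shows the drum centred near (311,243), the bar to its left near (228,227), and a dark slot near (340,203). The scene view agrees. Next I'll measure these.

```bash
cat > h.py <<'E'
from station import *
import cv2,numpy as np
def ray(n,u,v,z):
    c=get_calibration(n);K=c["intrinsics"];T=c["world_from_camera"]
    d=T[:3,:3]@np.array([(u-K[0,2])/K[0,0],-(v-K[1,2])/K[1,1],-1])
    p=T[:3,3]; return p+d*(z-p[2])/d[2]
def proj(n,P):
    c=get_calibration(n);K=c["intrinsics"];T=c["world_from_camera"]
    q=T[:3,:3].T@(np.array(P)-T[:3,3]); return K[0,0]*q[0]/-q[2]+K[0,2],K[1,1]*-q[1]/-q[2]+K[1,2]
E
python3 - <<'E'
from h import *
im=get_image("top")
Z=dict(drum=.130,drum_slot=.13,fin1=.165,bar_nose=.128,bar_tab=.142,strap=.134,head_post=.216,vial_mid=.134,jar_mid=.131,stopper_mid=.122)
for k,z in Z.items():
    for r in cut_out(k,"top")[:4]:
        print(k,round(r["confidence"],2),np.round(r["rect"],1),np.round(ray("top",*r["rect"][:2],z),3))
cr=im[150:340,180:440]; cv2.imwrite("pics/crop1.png",cv2.resize(cr,None,fx=3,fy=3,interpolation=cv2.INTER_CUBIC)[:,:,::-1])
E
```

```text
drum 0.71 [308.4 240.8 104.3 108.1] [0.556 0.001 0.13 ]
drum_slot 0.93 [312.8 241.1 104.7 106.1] [ 0.555 -0.01   0.13 ]
fin1 0.65 [311.  246.2 103.7 102.7] [ 0.538 -0.005  0.165]
fin1 0.39 [307.7 245.2 233.4 166.3] [0.541 0.003 0.165]
bar_nose 0.61 [230.4 228.3  41.   13.8] [0.587 0.192 0.128]
bar_tab 0.71 [226.8 224.1  30.5  16.9] [0.596 0.2   0.142]
bar_tab 0.56 [494.  232.   49.2  94.2] [ 0.575 -0.452  0.142]
strap 0.71 [304.2 245.7 231.9 170.6] [0.543 0.011 0.134]
strap 0.6 [309.  242.3 103.6 105.2] [ 0.552 -0.     0.134]
head_post 0.81 [305.6 245.3 232.2 170.2] [0.534 0.008 0.216]
head_post 0.41 [310.5 241.8 111.  103.4] [ 0.542 -0.003  0.216]
vial_mid 0.52 [233.3 179.7  10.8  10.2] [0.708 0.186 0.134]
jar_mid 0.7 [222.2 260.2  20.1  16.7] [0.509 0.211 0.131]
stopper_mid 0.67 [357.6 294.5  13.9  13.7] [ 0.425 -0.118  0.122]
stopper_mid 0.6 [231.1 226.4  41.2  14.8] [0.593 0.192 0.122]
stopper_mid 0.54 [121.7 231.   35.3  29.4] [0.582 0.46  0.122]
```

View pics/crop1.png

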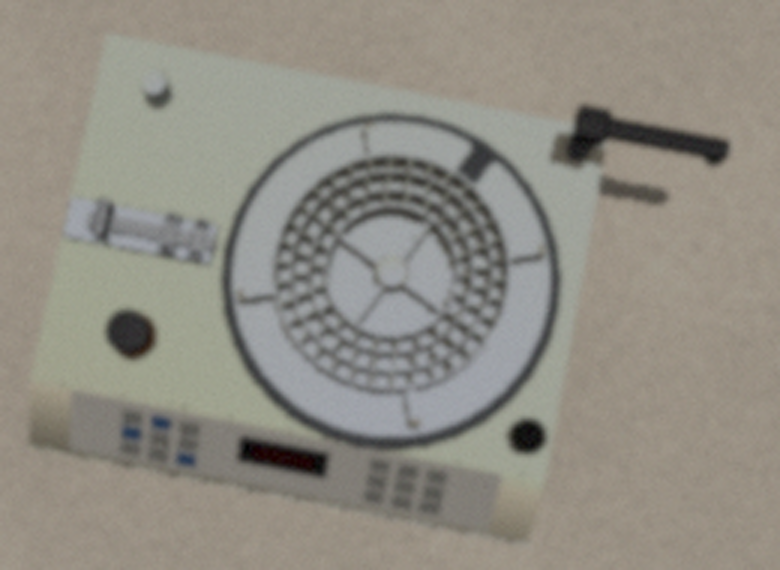

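The enlarged crop gives full-image positions for the parts: slot (340,203), fins near (302,197), (355,236), (266,249), (316,286), tab (213.5,223.5), and post top (377,191). The slot needs about 115° anticlockwise. Pushing fin 2, at the left, round the front keeps clear of the post.

```bash
python3 - <<'E'
from h import *
cp=lambda x,y:(180+x/3,150+y/3)
P={k:ray("top",*cp(*v[:2]),v[2]) for k,v in dict(ring=(391,281,.113),hub=(393,272,.17),slot=(480,160,.124),f1=(365,142,.165),f4=(525,258,.165),f2=(258,298,.165),f3=(408,408,.165),tab=(103,220,.156),rail=(210,243,.128),vial=(157,85,.158),jar=(130,330,.152),post=(595,120,.216)).items()}
F=(P['f1']+P['f2']+P['f3']+P['f4'])/4
print('fincentre',F)
C=(P['ring'][:2]+F[:2])/2
for k,p in P.items():
    d=p[:2]-C; print(k,np.round(p,4),"r %.4f ang %.1f"%(np.hypot(*d),np.degrees(np.arctan2(d[1],d[0]))))
from scipy.spatial.transform import Rotation as R
print(R.from_rotvec(get_obs()['tool_rot']).as_matrix().round(3))
E
```

```text
fincentre [ 0.54847915 -0.0016477   0.165     ]
ring [ 0.551  -0.0038  0.113 ] r 0.0016 ang -40.0
hub [ 0.5509 -0.0047  0.17  ] r 0.0023 ang -60.7
slot [ 0.6504 -0.0776  0.124 ] r 0.1254 ang -36.6
f1 [0.657  0.0174 0.165 ] r 0.1091 ang 10.6
f4 [ 0.5626 -0.1101  0.165 ] r 0.1082 ang -83.2
f2 [0.5309 0.1024 0.165 ] r 0.1068 ang 100.2
f3 [ 0.4434 -0.0163  0.165 ] r 0.1072 ang -172.7
tab [0.5952 0.2276 0.156 ] r 0.2348 ang 78.8
rail [0.5807 0.1444 0.128 ] r 0.1503 ang 78.1
vial [0.7055 0.1857 0.158 ] r 0.2445 ang 50.4
jar [0.5069 0.2051 0.152 ] r 0.2122 ang 101.6
post [ 0.6635 -0.1613  0.216 ] r 0.1952 ang -54.4
[[ 0.95   0.312 -0.   ]
 [ 0.312 -0.95  -0.   ]
 [-0.     0.    -1.   ]]
```

```bash
python3 -m crank '[{"offset":[0.0,0.0,-0.04],"twist":[0,0,0]},{"offset":[0.04,-0.039,-0.04],"twist":[0,0,-5]},{"offset":[0.08,-0.078,-0.04],"twist":[0,0,-10]},{"offset":[0.12,-0.117,-0.04],"twist":[0,0,-15]},{"offset":[0.16,-0.156,-0.04],"twist":[0,0,-20]},{"offset":[0.2,-0.195,-0.04],"twist":[0,0,-25]},{"offset":[0.24,-0.234,-0.04],"twist":[0,0,-30]},{"offset":[0.28,-0.273,-0.04],"twist":[0,0,-35]},{"offset":[0.32,-0.312,-0.04],"twist":[0,0,-40]},{"offset":[0.36,-0.351,-0.04],"twist":[0,0,-45]},{"offset":[0.4,-0.39,-0.04],"twist":[0,0,-50]},{"offset":[0.44,-0.429,-0.04],"twist":[0,0,-55]},{"offset":[0.48,-0.468,-0.04],"twist":[0,0,-60]},{"offset":[0.52,-0.507,-0.04],"twist":[0,0,-64]},{"offset":[0.55,-0.535,-0.04],"twist":[0,0,-64]},{"offset":[0.572,-0.552,-0.04],"twist":[0,0,-64]},{"offset":[0.572,-0.552,-0.04],"twist":[0,0,-64]},{"offset":[0.572,-0.552,-0.04],"twist":[0,0,-64]}]' 0
cat >> h.py <<'E'
from scipy.spatial.transform import Rotation as R
def wproj(P,o):
    c=get_calibration("wrist");K=c["intrinsics"];T=c["tool_from_camera"]
    t=R.from_rotvec(o['tool_rot']).as_matrix().T@(np.array(P)-o['tool_pos'])
    q=T[:3,:3].T@(t-T[:3,3]); x,y,z=q[0],-q[1],-q[2]
    rho=np.hypot(x,y);r=K[0,0]*np.arctan2(rho,z); return K[0,2]+r*x/rho,K[1,2]+r*y/rho
def wray(u,v,z,o):
    c=get_calibration("wrist");K=c["intrinsics"];T=c["tool_from_camera"]
    x,y=u-K[0,2],v-K[1,2];r=np.hypot(x,y);th=r/K[0,0]
    d=np.array([np.sin(th)*x/r,-np.sin(th)*y/r,-np.cos(th)])
    M=R.from_rotvec(o['tool_rot']).as_matrix()
    p=M@T[:3,3]+o['tool_pos'];d=M@T[:3,:3]@d; return p+d*(z-p[2])/d[2]
E
python3 - <<'E'
from h import *
o=get_obs();im=get_image("wrist")
print(o['tool_pos'],R.from_rotvec(o['tool_rot']).as_matrix().round(3),o['q'].round(2),o['opening'])
C=np.array([.55,-.003])
pol=lambda r,a,z:[C[0]+r*np.cos(np.radians(a)),C[1]+r*np.sin(np.radians(a)),z]
for k,p in dict(axis=pol(0,0,.175),fin2=pol(.11,98.7,.165),fin1=pol(.11,8.7,.165),nose=pol(.148,78.5,.128),tab=pol(.24,78.5,.156),slot=pol(.13,-36.3,.13)).items():
    q=wproj(p,o);print(k,np.round(q,0)); cv2.circle(im,(int(q[0]),int(q[1])),3,(255,0,0),1)
cv2.imwrite("pics/w1.png",im[:,:,::-1])
E
```

```text
t: 2.9
tool_pos: [0.5659, 0.109, 0.2712]
tool_rot: [2.367, 2.065, -0.001]
contact_force: [-0.2, -0.4, -0.0]
opening: -0.0002
grip_force: 0.0
[0.56589953 0.10897619 0.27124173] [[ 0.136  0.991 -0.   ]
 [ 0.991 -0.136 -0.   ]
 [-0.    -0.    -1.   ]] [ 0.06 -0.08  1.68 -0.    1.54  0.2 ] -0.00021905052084388884
axis [316. 381.]
fin2 [272. 249.]
fin1 [448. 337.]
nose [329. 183.]
tab [339.  57.]
slot [431. 399.]
```

View pics/w1.png

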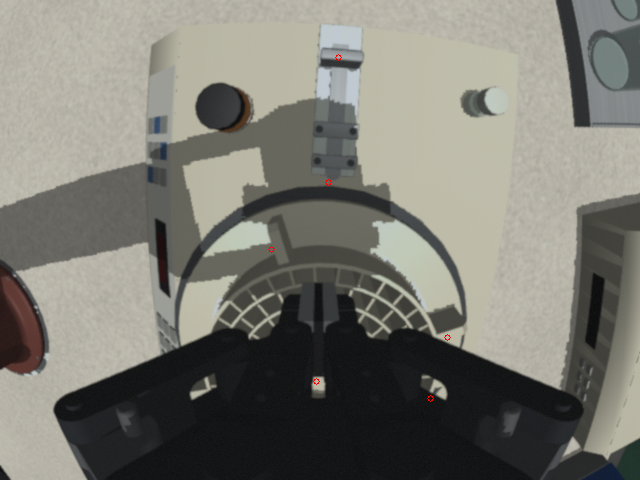

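The wrist view shows fin 2's top running from (274,222) to (284,262), the tab at (342,57) and the nose at (332,178). That matches the prediction to a few mm, so I'll refine the numbers.

```bash
python3 - <<'E'
from h import *
o=get_obs();C=np.array([.55,-.003])
for k,(u,v,z) in dict(fo=(274,221,.165),fi=(285,262,.165),tabtop=(342,56,.156),tabbot=(341,66,.13),nose=(332,178,.128),strapL=(315,130,.134),strapR=(357,131,.134)).items():
    p=wray(u,v,z,o);d=p[:2]-C;print(k,p.round(4),np.hypot(*d).round(4),np.degrees(np.arctan2(d[1],d[0])).round(1))
for a in range(82,203,10):
    d=C+.114*np.array([np.cos(np.radians(a)),np.sin(np.radians(a))])
    s=R.from_rotvec(o['tool_rot']).as_matrix().T@(np.append(d,.141)-o['tool_pos']);print(a,s.round(3))
E
```

```text
fo [0.5383 0.1251 0.165 ] 0.1286 95.2
fi [0.5412 0.0947 0.165 ] 0.0981 95.2
tabtop [0.6002 0.2324 0.156 ] 0.2407 78.0
tabbot [0.6008 0.2305 0.13  ] 0.2389 77.7
nose [0.5826 0.1452 0.128 ] 0.1518 77.6
strapL [0.5747 0.1835 0.134 ] 0.1881 82.5
strapR [0.6056 0.1788 0.134 ] 0.1901 73.0
82 [ 0.001 -0.     0.13 ]
92 [-0.   -0.02  0.13]
102 [-0.006 -0.039  0.13 ]
112 [-0.014 -0.057  0.13 ]
122 [-0.025 -0.073  0.13 ]
132 [-0.039 -0.088  0.13 ]
142 [-0.055 -0.099  0.13 ]
152 [-0.073 -0.107  0.13 ]
162 [-0.093 -0.113  0.13 ]
172 [-0.112 -0.114  0.13 ]
182 [-0.132 -0.113  0.13 ]
192 [-0.151 -0.108  0.13 ]
202 [-0.169 -0.099  0.13 ]
```

```bash
python3 -m crank '[{"offset":[0.003,0,0.05],"twist":[0,0,0]},{"offset":[0.003,0,0.09],"twist":[0,0,0]},{"offset":[0.003,0,0.115],"twist":[0,0,0]},{"offset":[0.003,0,0.13],"twist":[0,0,0]},{"offset":[0.003,0,0.13],"twist":[0,0,0]}]' 0
python3 - <<'E'
from h import *
o=get_obs();C=np.array([.552,-.0005]);M=R.from_rotvec(o['tool_rot']).as_matrix()
im=get_image("wrist");cv2.imwrite("pics/w2.png",im[:,:,::-1])
d=o['tool_pos'][:2]-C;print(o['tool_pos'],np.hypot(*d),np.degrees(np.arctan2(d[1],d[0])))
for a in list(range(86,143,4)):
    s=M.T@(np.append(C+.113*np.array([np.cos(np.radians(a)),np.sin(np.radians(a))]),.141)-o['tool_pos']);print(a,s.round(3))
E
```

```text
t: 3.58
tool_pos: [0.5659, 0.1118, 0.1406]
tool_rot: [-2.367, -2.064, 0.002]
contact_force: [0.2, -0.4, 0.3]
opening: 0.0003
grip_force: 0.0
[0.56592096 0.11176766 0.14056344] 0.113127457222462 82.93151823003512
86 [-0.    -0.006 -0.   ]
90 [-0.001 -0.014 -0.   ]
94 [-0.003 -0.022 -0.   ]
98 [-0.004 -0.029 -0.   ]
102 [-0.007 -0.037 -0.   ]
106 [-0.01  -0.044 -0.   ]
110 [-0.013 -0.051 -0.   ]
114 [-0.017 -0.058 -0.   ]
118 [-0.022 -0.065 -0.   ]
122 [-0.026 -0.071 -0.   ]
126 [-0.032 -0.077 -0.   ]
130 [-0.037 -0.082 -0.   ]
134 [-0.043 -0.087 -0.   ]
138 [-0.05  -0.092 -0.   ]
142 [-0.056 -0.096 -0.   ]
```

View pics/w2.png

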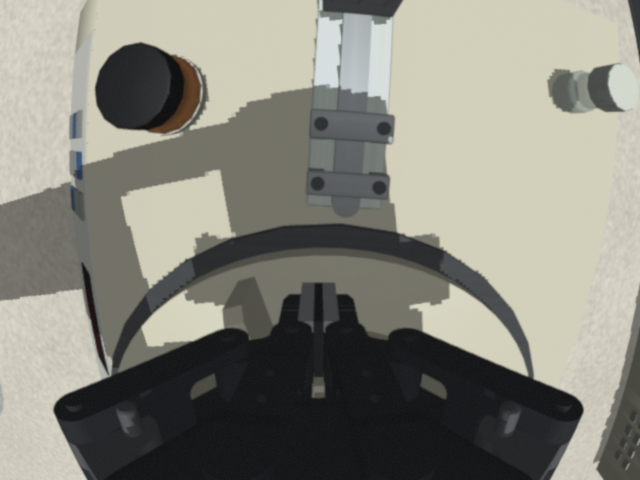

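The tip (319,300) is over the flange on the clockwise side of fin 2 (245,305), with free space around it. Now I'll push along the arc.

```bash
python3 -m crank '[{"offset":[0,-0.006,0],"twist":[0,0,-4]},{"offset":[-0.001,-0.014,0],"twist":[0,0,-8]},{"offset":[-0.003,-0.022,0],"twist":[0,0,-12]},{"offset":[-0.004,-0.029,0],"twist":[0,0,-16]},{"offset":[-0.007,-0.037,0],"twist":[0,0,-20]},{"offset":[-0.01,-0.044,0],"twist":[0,0,-24]},{"offset":[-0.013,-0.051,0],"twist":[0,0,-28]},{"offset":[-0.017,-0.058,0],"twist":[0,0,-32]},{"offset":[-0.022,-0.065,0],"twist":[0,0,-36]},{"offset":[-0.026,-0.071,0],"twist":[0,0,-40]},{"offset":[-0.032,-0.077,0],"twist":[0,0,-44]},{"offset":[-0.037,-0.082,0],"twist":[0,0,-48]},{"offset":[-0.043,-0.087,0],"twist":[0,0,-52]},{"offset":[-0.05,-0.092,0],"twist":[0,0,-56]},{"offset":[-0.056,-0.096,0],"twist":[0,0,-60]},{"offset":[-0.056,-0.096,0],"twist":[0,0,-60]}]' 0
python3 - <<'E'
from h import *
o=get_obs();C=np.array([.552,-.0005]);M=R.from_rotvec(o['tool_rot']).as_matrix()
im=get_image("top");cr=im[150:340,180:440]; cv2.imwrite("pics/t2.png",cv2.resize(cr,None,fx=3,fy=3,interpolation=cv2.INTER_CUBIC)[:,:,::-1])
cv2.imwrite("pics/s2.png",get_image("scene")[150:390,180:500,::-1])
d=o['tool_pos'][:2]-C;print(o['tool_pos'],np.hypot(*d),np.degrees(np.arctan2(d[1],d[0])))
for a in list(range(146,207,4)):
    s=M.T@(np.append(C+.113*np.array([np.cos(np.radians(a)),np.sin(np.radians(a))]),.141)-o['tool_pos']);print(a,s.round(3))
E
```

```text
t: 5.62
tool_pos: [0.4648, 0.0696, 0.1432]
tool_rot: [1.018, 2.968, 0.001]
contact_force: [0.1, -0.6, -0.2]
opening: 0.0001
grip_force: 0.0
[0.46484045 0.0696366  0.1432471 ] 0.11187461428079086 141.17664398602014
146 [ 0.001 -0.009  0.002]
150 [ 0.    -0.017  0.002]
154 [-0.001 -0.025  0.002]
158 [-0.003 -0.033  0.002]
162 [-0.006 -0.04   0.002]
166 [-0.009 -0.048  0.002]
170 [-0.012 -0.055  0.002]
174 [-0.016 -0.062  0.002]
178 [-0.02  -0.068  0.002]
182 [-0.025 -0.074  0.002]
186 [-0.03  -0.08   0.002]
190 [-0.036 -0.086  0.002]
194 [-0.042 -0.091  0.002]
198 [-0.048 -0.095  0.002]
202 [-0.055 -0.1    0.002]
206 [-0.062 -0.103  0.002]
```

View pics/t2.png

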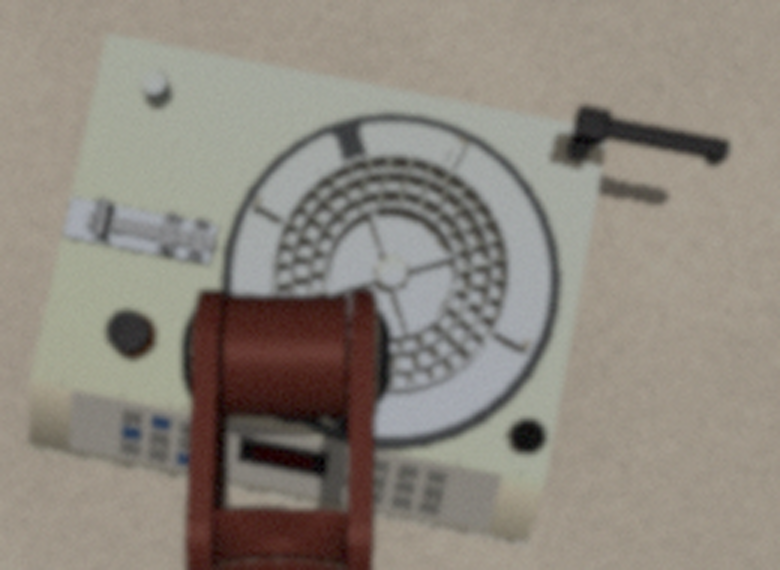

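The drum turned cleanly, and the slot is now at crop (347,139).

```bash
python3 - <<'E'
from h import *
C=np.array([.552,-.0005])
for k,x,y,z in (("slot",347,139,.124),("f4",463,153,.165),("f3",518,346,.165),("f1",268,213,.165)):
    p=ray("top",180+x/3,150+y/3,z);d=p[:2]-C;print(k,p.round(4),np.hypot(*d),np.degrees(np.arctan2(d[1],d[0])))
E
```

```text
slot [0.6681 0.0324 0.124 ] 0.12070170687910158 15.82376671973341
f4 [ 0.6479 -0.0613  0.165 ] 0.11357289903688988 -32.391725459927684
f3 [ 0.4922 -0.1036  0.165 ] 0.11918915027102191 -120.09187350155386
f1 [0.5992 0.0949 0.165 ] 0.10643521967257004 63.65279022443897
```

```bash
python3 -m crank '[{"offset":[0.001,-0.009,0.002],"twist":[0,0,-4]},{"offset":[0,-0.017,0.002],"twist":[0,0,-8]},{"offset":[-0.001,-0.025,0.002],"twist":[0,0,-12]},{"offset":[-0.003,-0.033,0.002],"twist":[0,0,-16]},{"offset":[-0.006,-0.04,0.002],"twist":[0,0,-20]},{"offset":[-0.009,-0.048,0.002],"twist":[0,0,-24]},{"offset":[-0.012,-0.055,0.002],"twist":[0,0,-28]},{"offset":[-0.016,-0.062,0.002],"twist":[0,0,-32]},{"offset":[-0.02,-0.068,0.002],"twist":[0,0,-36]},{"offset":[-0.025,-0.074,0.002],"twist":[0,0,-40]},{"offset":[-0.03,-0.08,0.002],"twist":[0,0,-44]},{"offset":[-0.036,-0.086,0.002],"twist":[0,0,-48]},{"offset":[-0.042,-0.091,0.002],"twist":[0,0,-52]},{"offset":[-0.045,-0.093,0.002],"twist":[0,0,-54]},{"offset":[-0.048,-0.095,0.002],"twist":[0,0,-56]},{"offset":[-0.051,-0.098,0.002],"twist":[0,0,-58]},{"offset":[-0.051,-0.098,0.002],"twist":[0,0,-58]}]' 0
python3 - <<'E'
from h import *
o=get_obs();C=np.array([.552,-.0005])
im=get_image("top");cr=im[170:300,190:350]; cv2.imwrite("pics/t3.png",cv2.resize(cr,None,fx=4,fy=4,interpolation=cv2.INTER_CUBIC)[:,:,::-1])
d=o['tool_pos'][:2]-C;print(o['tool_pos'],np.hypot(*d),np.degrees(np.arctan2(d[1],d[0])),o['q'].round(2))
E
```

```text
t: 7.85
tool_pos: [0.4445, -0.0389, 0.1398]
tool_rot: [-0.549, 3.093, -0.001]
contact_force: [-0.2, -0.9, 0.3]
opening: -0.0001
grip_force: 0.0
[ 0.44453509 -0.03891245  0.1397599 ] 0.11412371808161952 -160.33098480035935 [-0.25 -0.32  2.11 -0.    1.36 -2.18]
```

View pics/t3.png

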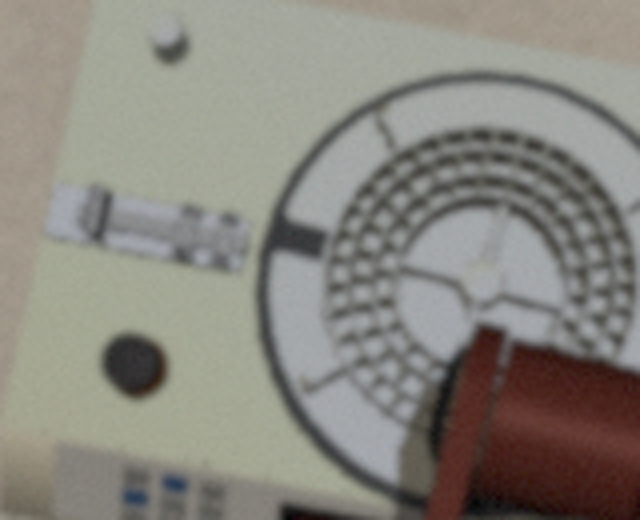

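The slot at crop (303,240) is still short of the bar's line by roughly 4 to 5°. I'll compute the exact remainder.

```bash
python3 - <<'E'
from h import *
o=get_obs();C=np.array([.552,-.0005]);M=R.from_rotvec(o['tool_rot']).as_matrix()
for k,x,y,z in (("slot",303,240,.124),("f1",311,382,.165),("f4",386,130,.165),("tab",97,215,.156),("strap",238,244,.132),("strap2",190,231,.132)):
    p=ray("top",190+x/4,170+y/4,z);d=p[:2]-C;print(k,p.round(4),np.hypot(*d).round(4),np.degrees(np.arctan2(d[1],d[0])).round(1))
for a in (202,204,205,206,196):
    s=M.T@(np.append(C+.113*np.array([np.cos(np.radians(a)),np.sin(np.radians(a))]),.14)-o['tool_pos']);print(a,s.round(4))
E
```

```text
slot [0.5837 0.106  0.124 ] 0.1112 73.4
f1 [0.4923 0.098  0.165 ] 0.1152 121.2
f4 [0.6443 0.0539 0.165 ] 0.1071 30.5
tab [0.5942 0.2278 0.156 ] 0.2322 79.5
strap [0.5801 0.1452 0.132 ] 0.1484 79.1
strap2 [0.5881 0.1746 0.132 ] 0.1788 78.3
202 [-0.0012 -0.0047 -0.0003]
204 [-0.0014 -0.0086 -0.0003]
205 [-0.0016 -0.0106 -0.0003]
206 [-0.0018 -0.0126 -0.0003]
196 [-0.0015  0.0071 -0.0003]
```

```bash
python3 -m crank '[{"offset":[-0.001,-0.0025,0],"twist":[0,0,-1]},{"offset":[-0.001,-0.005,0],"twist":[0,0,-2]},{"offset":[-0.001,-0.007,0],"twist":[0,0,-3]},{"offset":[-0.0014,-0.0086,0],"twist":[0,0,-4]},{"offset":[-0.0014,-0.0086,0],"twist":[0,0,-4]},{"offset":[-0.0014,-0.0086,0],"twist":[0,0,-4]},{"offset":[-0.001,0.003,0],"twist":[0,0,-4]},{"offset":[0,0.008,0],"twist":[0,0,-4]},{"offset":[0,0.008,-0.06],"twist":[0,0,-4]},{"offset":[0,0.008,-0.12],"twist":[0,0,-4]},{"offset":[0,0.008,-0.14],"twist":[0,0,-4]},{"offset":[0,0.008,-0.14],"twist":[0,0,-4]}]' 0
python3 - <<'E'
from h import *
o=get_obs();M=R.from_rotvec(o['tool_rot']).as_matrix();C=np.array([.552,-.0005])
a=np.radians(78.3)
for r,z in ((.27,.27),):
    t=np.append(C+r*np.array([np.cos(a),np.sin(a)]),z);print(t,M.T@(t-o['tool_pos']))
y=np.degrees(np.arctan2(M[1,0],M[0,0]));print(y,o['tool_pos'])
im=get_image("top");cr=im[170:300,190:350]; cv2.imwrite("pics/t4.png",cv2.resize(cr,None,fx=4,fy=4,interpolation=cv2.INTER_CUBIC)[:,:,::-1])
E
```

```text
t: 9.4
tool_pos: [0.442, -0.0312, 0.2809]
tool_rot: [-0.659, 3.069, -0.002]
contact_force: [-0.3, 1.2, -0.7]
opening: 0.0003
grip_force: 0.0
[0.60675257 0.26389016 0.27      ] [-0.27133039  0.20150069  0.01116119]
-155.76971745195945 [ 0.44198431 -0.03120452  0.28085506]
```

```bash
python3 -m crank '[{"offset":[-0.034,0.025,0],"twist":[0,0,-7]},{"offset":[-0.068,0.05,0],"twist":[0,0,-14]},{"offset":[-0.102,0.075,0],"twist":[0,0,-21]},{"offset":[-0.136,0.1,0],"twist":[0,0,-28]},{"offset":[-0.17,0.126,0],"twist":[0,0,-35]},{"offset":[-0.204,0.151,0.005],"twist":[0,0,-42]},{"offset":[-0.238,0.177,0.01],"twist":[0,0,-48]},{"offset":[-0.26,0.193,0.011],"twist":[0,0,-54]},{"offset":[-0.271,0.2015,0.011],"twist":[0,0,-54]},{"offset":[-0.271,0.2015,0.011],"twist":[0,0,-54]},{"offset":[-0.271,0.2015,0.011],"twist":[0,0,-54]}]' 0
python3 - <<'E'
from h import *
o=get_obs();im=get_image("wrist");M=R.from_rotvec(o['tool_rot']).as_matrix();C=np.array([.552,-.0005])
a=np.radians(78.3);t=np.append(C+.264*np.array([np.cos(a),np.sin(a)]),.140);print(o['tool_pos'],M.round(3),M.T@(t-o['tool_pos']))
cv2.imwrite("pics/w3.png",im[:,:,::-1])
E
```

```text
t: 10.82
tool_pos: [0.6054, 0.2628, 0.2678]
tool_rot: [1.979, -2.438, -0.0]
contact_force: [0.2, 0.2, -0.4]
opening: 0.0002
grip_force: 0.0
[0.6054428  0.26279137 0.26779259] [[-0.206 -0.979 -0.001]
 [-0.979  0.206 -0.001]
 [ 0.001  0.001 -1.   ]] [ 0.00455449 -0.00117485  0.12779533]
```

View pics/w3.png

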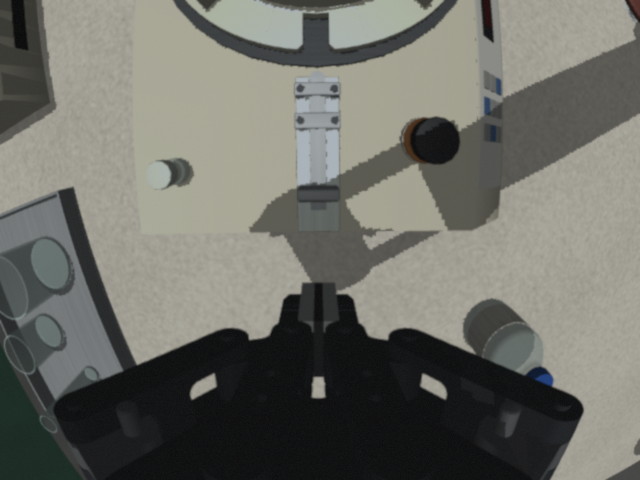

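The slot, centred at (315.5,30), lines up with the bar's axis from tab (318,190) to nose (317,73) within about 1 mm. I'll lower the tip behind the tab and push most of the way.

```bash
python3 -m crank '[{"offset":[0.003,-0.001,0.05],"twist":[0,0,0]},{"offset":[0.003,-0.001,0.1],"twist":[0,0,0]},{"offset":[0.003,-0.001,0.127],"twist":[0,0,0]},{"offset":[0.003,-0.001,0.127],"twist":[0,0,0]},{"offset":[0.01,-0.001,0.127],"twist":[0,0,0]},{"offset":[0.016,-0.001,0.127],"twist":[0,0,0]},{"offset":[0.022,-0.001,0.127],"twist":[0,0,0]},{"offset":[0.028,-0.001,0.127],"twist":[0,0,0]},{"offset":[0.034,-0.001,0.127],"twist":[0,0,0]},{"offset":[0.039,-0.001,0.127],"twist":[0,0,0]},{"offset":[0.044,-0.001,0.127],"twist":[0,0,0]},{"offset":[0.048,-0.001,0.127],"twist":[0,0,0]},{"offset":[0.048,-0.001,0.127],"twist":[0,0,0]}]' 0
python3 - <<'E'
from h import *
o=get_obs();C=np.array([.552,-.0005]);print(np.hypot(*(o['tool_pos'][:2]-C)))
E
```

```text
t: 12.5
tool_pos: [0.5966, 0.2158, 0.1408]
tool_rot: [1.98, -2.437, -0.0]
contact_force: [-0.5, -0.0, 0.4]
opening: 0.0001
grip_force: 0.1
0.22081762606595937
```

```bash
python3 -m crank '[{"offset":[0.003,0,0],"twist":[0,0,0]},{"offset":[0.006,0,0],"twist":[0,0,0]},{"offset":[0.008,0,0],"twist":[0,0,0]},{"offset":[0.009,0,0],"twist":[0,0,0]}]' 0
python3 - <<'E'
from h import *
o=get_obs();C=np.array([.552,-.0005]);print(np.hypot(*(o['tool_pos'][:2]-C)))
im=get_image("wrist");cv2.imwrite("pics/w4.png",im[:300,150:490,::-1])
E
```

```text
t: 13.0
tool_pos: [0.5949, 0.2075, 0.1409]
tool_rot: [1.981, -2.437, -0.001]
contact_force: [2.0, 1.6, -1.5]
opening: 0.0002
grip_force: 1.0
0.21235903942800186
```

View pics/w4.png

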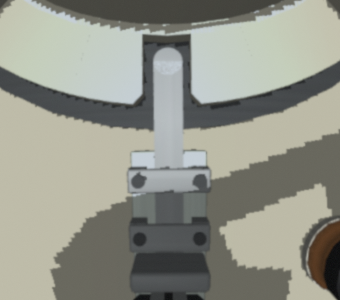

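The bar is in the slot with its nose at (168,60), close to the inner end at y≈42, and the tab is almost at the strap. I'll press on gently until the stop shows in the force.

```bash
python3 -m crank '[{"offset":[0.001,0,0],"twist":[0,0,0]},{"offset":[0.002,0,0],"twist":[0,0,0]},{"offset":[0.003,0,0],"twist":[0,0,0]},{"offset":[0.003,0,0],"twist":[0,0,0]},{"offset":[0.003,0,0],"twist":[0,0,0]}]' 0
```

```text
t: 13.68
tool_pos: [0.5947, 0.2066, 0.1411]
tool_rot: [-1.98, 2.435, 0.004]
contact_force: [2.0, 8.8, -3.6]
opening: -0.0001
grip_force: 4.2
```

```bash
python3 -m crank '[{"offset":[0.0015,0,0],"twist":[0,0,0]},{"offset":[0.003,0,0],"twist":[0,0,0]},{"offset":[0.003,0,0],"twist":[0,0,0]},{"offset":[0.003,0,0],"twist":[0,0,0]}]' 0
```

```text
t: 14.18
tool_pos: [0.5946, 0.2064, 0.1413]
tool_rot: [-1.977, 2.43, 0.009]
contact_force: [5.4, 16.6, -6.3]
opening: 0.0002
grip_force: 8.7
```

At 17 N the bar no longer moves, so it's on the hard stop. I'll back off, rise, and check.

```bash
python3 -m crank '[{"offset":[-0.006,0,0],"twist":[0,0,0]},{"offset":[-0.015,0,0],"twist":[0,0,0]},{"offset":[-0.03,0,0],"twist":[0,0,0]},{"offset":[-0.035,0,-0.04],"twist":[0,0,0]},{"offset":[-0.035,0,-0.09],"twist":[0,0,0]},{"offset":[-0.035,0,-0.13],"twist":[0,0,0]},{"offset":[-0.035,0,-0.13],"twist":[0,0,0]},{"offset":[-0.035,0,-0.13],"twist":[0,0,0]}]' 0
python3 - <<'E'
from h import *
im=get_image("wrist");cv2.imwrite("pics/w5.png",im[:,:,::-1])
E
```

```text
t: 15.18
tool_pos: [0.601, 0.2362, 0.2705]
tool_rot: [1.981, -2.437, -0.0]
contact_force: [-0.4, -0.5, -0.4]
opening: -0.0003
grip_force: 0.0
```

View pics/w5.png

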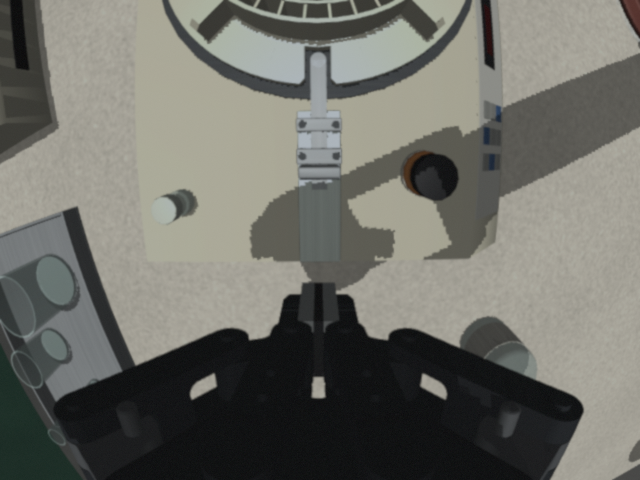

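The bar is home in the slot: the nose is at (318,58) and the tab sits against the strap at (319,172). The vial (170,207) and jar (432,176) stand where they were.

```bash
python3 -c "
from station import *
print(finish_job())"
```

```text
the job is handed in; nothing more can be done
None
```

The drum is locked and the job is handed in: I turned the slot to face the bar and pushed the bar to its hard stop. The vial and jar still stand in place, and the run took about 15 s of the 72 s allowed.

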